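# Free the sliding lid of the bamboo game box

## Task

Open the bamboo game box: take its sliding lid by the handle, feel for the height at which its front end lifts over the stop lip and passes under the corner hooks, slide it out of the grooves through the front, and lay it flat, handle up, in the middle of the cork mat. Work gently: the box stays standing where it is (no more than about 2 cm of shift), the lid is not dropped, and everything else is left alone.

Things in the scene. Friction and masses are not known exactly. Their poses are not given: they have to be found in the camera images.
- box: Bamboo games box, loose on the shelf, about 1.6 kg, 133 mm wide (y). Origin: centre of its underside; +z up; FRONT (lip end) is its -x side; spans x -99.5 to +103 mm. The lid lies on two side ledges and the front wall, all 40 mm above the underside; side walls rise to 48 mm, 3.5 mm of play each side of the lid. Pulled with about 8 N or more, the box itself slides.
- box_rails (a point): Point midway between the grooves, at x = +62.5 mm of the box, 52 mm above its underside. GROOVES: over the rear 65 mm only (box x +30 to +95 mm) rails overhang each side by 20 mm from the outer face, underside 52 mm (6 mm above the resting lid), top 58 mm. The rear wall's inner face is at x = +95 mm. Forward of the rails the lid is open above. Box axes.
- box_lip (a point): Middle of the box's front, at x = -95 mm, 40 mm above the underside: inner face of the bare steel stop frame (4.5 mm thick) across the front, at the ledges' height. Lip top is 4 to 15 mm above this point: height differs per box, is NOT measured, stays fixed in use. Find it by feel: too low, the lid's end butts on the lip; too high, on the hooks (only if tilted that far). Box axes.
- box_hooks (a point): Point 25 mm above point box_lip. HOOKS: at each front corner a post and inward hook stand on the lip: hook undersides always 9 mm above the lip's top (the lid is 6 mm thick), 12 mm tall, 28.5 mm long in y, leaving 76 mm free between them for handle and fingers; 120 mm between posts (lid 110 mm). So the lid must leave through this 9 mm slot. Box axes.
- lid_center (a point): Centre of the bamboo lid panel, 170 (x) x 110 (y) x 6 mm thick, half-way up the panel; 100 to 170 g, loose in the box. Axes as the box's: -x towards the lip end, +z up. At the start the lid lies flat on the ledges with its front edge 2 to 18 mm behind the stop lip.
- lid_grip (a point): Centre of the lid's handle, an upright bamboo bar standing on the panel 45 mm from its centre towards the lip end: 50 mm long (x), 12 mm thick (y), 30 mm tall (15 mm above and below this point); same axes as the lid. Take it from above, closing across y; a firm grip does no harm.
- lid_front (a point): Middle of the lid's front (lip-side) edge, half-way up the 6 mm panel, 85 mm from the lid's centre.
- mat: Cork mat fixed on the shelf, 200 (x) x 250 (y) x 4 mm. Origin: centre of its underside, on the shelf surface (z = 0).
- controller: Bystander: navy game controller, 150 x 95 x 37 mm, near the robot. Origin: centre of its underside.
- cup: Bystander: green ceramic cup, 80 mm across, 90 mm tall, upright. Origin: centre of its underside.
- caddy: Bystander: stainless steel remote caddy, 100 x 90 x 110 mm, with two remotes standing in it up to 165 mm. Origin: centre of its underside.
- gamecase: Bystander: one flat clear game case, 165 x 105 x 14 mm, lying beyond the mat. Origin: centre of its underside.
- remote: Bystander: one black remote lying flat, 170 x 45 x 18 mm, beyond the work area. Origin: centre of its underside.
Not all that is in view belongs to the job. What is shaped like the part that bears lid_center but red is not meant.

How it is judged:
On the way, in this order (a step that is already met when the one before it is completed fails the run):
1. the lid's front end is over the stop lip, under the hooks, and at least 15 mm out of the box's front, the lid's rear still in the box (x of lid_front in the frame of box below -0.1145 m and x of lid_center in the frame of box above -0.14 m and z of lid_front in the frame of box between 0.042 and 0.08 m and y of lid_front in the frame of box between -0.02 and 0.02 m), for 0.1 s.
2. the whole lid has come out through the front, clear of grooves and stop frame (x of lid_center in the frame of box below -0.187 m), for 0.1 s.
At the end, for the whole second after the job is handed in: The lid lies at rest, flat (within 3.4 degrees) and handle up on the cork mat, its centre within 50 mm of the mat's centre; the box stands level, within 25 mm of where it started (horizontal distance between lid_center and mat below 0.05 m and height (world z) of lid_center below 0.012 m and angle between lid_center's own z axis and vertical below 0.06 rad and linear speed of lid below 0.02 m/s and distance of box from where it was at the start of the episode below 0.025 m and angle between box's own z axis and vertical below 0.05 rad); the robot touches nothing.
It fails at once if the box is dragged more than 25 mm or tipped more than 7 degrees (distance of box from where it was at the start of the episode above 0.025 m or angle between box's own z axis and vertical above 0.12 rad).
It fails at once if the lid is dropped or thrown (moving faster than 0.6 m/s out of the fingers) (linear speed of lid above 0.6 m/s and contact force between the fingers and lid below 0.1 N).
It fails at once if a bystander is moved more than 30 mm (distance of any of controller, cup, caddy, gamecase, remote from where it was at the start of the episode above 0.03 m).
It also fails if it takes over 61 s, if anything falls off the work surface, if the arm or the gripper's body presses on something with over 40 N, if the wrist force passes 120 N, or if a joint passes its speed limit or range.

## Robot

A 6-joint arm with a two-finger parallel gripper is mounted at the origin on the work surface. World frame = base frame: x ahead of the robot, y to its left, z up, the work surface at z = 0. Lengths are in m, angles in rad, forces in N, time in s.
With the tool pointing down it reaches from about 0.225 to 0.875 m from the base axis. Payload 3.4 kg.
Tool frame: the origin (TCP) lies on the centre line of the jaws, within the pads' length; the fingertips stand 19 mm ahead of it and the grasp point (between the pads) is the TCP; x points along the fingers, z is the direction in which the jaws open and shut, and the axes are right-handed (so a half turn about x gives the same grasp; the last joint's range is limited). The gripper opens to 85 mm and grips with 20 to 120 N. Pads are 22 mm wide; open, the fingers measure 114 mm over their backs; the gripper's body (76 mm by 85 mm) begins 54 mm behind the grasp point. The pads swing forward as they close: fully open they stand 13 mm farther back than shut.
Start: joints at [-1.248, 0.276, 1.505, -0, 1.361, -0.121], TCP at [0.247, -0.519, 0.25] pointing down, gripper open.
Joint ranges: [-2.89, 2.89], [-0.75, 2.08], [0.22, 2.7], [-1.18, 4.32], [0.11, 2.71], [-2.7, 2.7]. Speed limits (rad/s): [2.57, 2.57, 3.14, 3.14, 3.14, 3.14].

## Interface

Orientations are given as a unit quaternion [x, y, z, w].
In Python, from cell import manip, cams gives the robot as it stands. The module is installed in compiled form; this text tells all that it offers.
- The arm moves only by the tool carry_out, never from a script. Its argument "increments" is a list of rows, each a list of 3 entries, a list of its own where there are three numbers: the shift along the tool's x, y, z in mm, then the turn, a rotation vector about the tool's x, y, z in degrees, then the finger opening in mm, from 0 to 85.4. In form: [[[tx, ty, tz], [rx, ry, rz], claw], ...]. A call has exactly 8 rows; each row is the pose to reach, as a shift and turn from the pose commanded when the call began, along the tool's axes at that moment; what a row does not reach only later rows make up. A row lasts 1/8 s, in which the tool goes at most 62.5 mm and 10.7 degrees, less where a joint would pass 70% of its speed; a pose out of reach is approached as far as the arm can. A call with a gripper value outside its range is refused whole. The fingers move at their own pace and stop on an object; "force" is the grip in N (left out, the last holds). Time passes only in rows, so rows that repeat a pose let the fingers close, or fill a call up. It gives the time, the measured TCP pose, the force and the opening at its end, in the units of the state.
- manip.observe(): the state, without advancing time (a new reading comes with each control period).
- cams.get_image(name): name is "side" or "top" or "wrist"; returns a dict with "pixels" (400x640x3 uint8, blue, green, red), "K" (3x3 intrinsics, pixels), "eye" and "orientation" of the camera in the world. Camera axes: x right, y up, looking along -z (the intrinsics and any distortion apply to the point x, -y, -z); pixel columns grow to the right and rows downward; lengths in m; the calibration is good to about 2 mm. A picture is of the moment at which its call begins. There is no depth.
- manip.hand_in(): hands the job in, once; it reports no verdict.
Trained networks look in the newest picture that a camera, given by its name, has taken for a name from the list of things; names that differ only in an ending like _2 or _b are one class to them, and where a whole thing is asked for, a point or a joint stands for the part that bears it (a point fixed in the world has none). Each returns a list of dicts, best first, with "conf" (0 to 1); they miss things now and then, are a little off and sometimes report something else, mostly with a low value. They report only what shows in the picture. A call takes as long as a camera call. They do not tell look-alikes from the thing itself.
- cams.search_frame(camera, label): "location" ([x, y, z] in m, in world coordinates, good to about 4 mm: the middle of the surface that is visible of it).
- cams.silhouettes(camera, label): "pixels" (400x640 bool, what is visible of it).
The state is a dict: "t": time; "qpos": joint angles; "qd": joint speeds; "joint_torque": joint torques, N m; "tcp_pos": TCP position; "tool_rot": TCP orientation; "ft_force": force on the tool from outside, world axes, zero at the start; "wrist_torque": the same for the moment, N m; "grip_width": finger opening in m.
Only numpy, scipy, OpenCV 4.12 (cv2) and the standard library are available. Lean on these libraries where they do the work, as an engineer would, in place of code of your own. Each camera call takes 0.05 s, during which the arm holds its last target. There are 200 camera calls.

## Working session

There is one attempt and no reset: what is moved stays moved. The work goes in short steps, Python scripts to look and compute and a tool call to move; the robot and the scene stay as the last step left them, time stands still between calls to the robot, and variables do not carry over. Pictures are saved under pics/ and viewed, about 8 in all and at most 12, crops included, and the job is handed in when it is done.

Besides the shell and the picture viewer there is one more tool, called after "Call:" as name(argument=value, ...), one argument or row to a line, values as JSON. carry_out: Moves the arm, as the interface text tells. Its arguments: {"type":"object","properties":{"increments":{"type":"array"},"force":{"type":"number"}},"required":["increments"]}

```bash
mkdir -p pics
python3 - <<'E'
from cell import manip,cams
import cv2,numpy as np
s=manip.observe();print({k:np.round(v,3) for k,v in s.items()})
ims=[]
for n in ["top","side"]:
    d=cams.get_image(n);ims.append(d["pixels"]);print(n,np.round(d["eye"],3),np.round(d["orientation"],3),np.round(d["K"],1).tolist())
    for l in ["box","lid_center","lid_grip","lid_front","box_lip","box_rails","box_hooks","mat"]:
        print(l,[(np.round(r["location"],3).tolist(),round(r["conf"],2)) for r in cams.search_frame(n,l)[:3]])
cv2.imwrite("pics/top.png",ims[0]);cv2.imwrite("pics/side.png",ims[1])
E
```

```text
{'t': np.float64(0.0), 'qpos': array([-1.248,  0.277,  1.506, -0.   ,  1.361, -0.121]), 'qd': array([-0.001, -0.001, -0.001,  0.001,  0.   , -0.001]), 'joint_torque': array([-1.0000e-03, -4.1678e+01, -2.4580e+01, -0.0000e+00,  1.1000e-02,
       -0.0000e+00]), 'tcp_pos': array([ 0.247, -0.519,  0.249]), 'tool_rot': array([ 0.378,  0.598, -0.377,  0.597]), 'ft_force': array([ 0.447, -0.406,  0.149]), 'wrist_torque': array([ 0.029,  0.021, -0.046]), 'grip_width': np.float64(0.086)}
top [ 0.308 -0.022  1.611] [ 0.05  -0.055 -0.699  0.712] [[423.3, 0.0, 319.3], [0.0, 423.3, 207.1], [0.0, 0.0, 1.0]]
box [([0.554, 0.203, 0.052], 0.93), ([0.507, -0.296, 0.005], 0.26)]
lid_center [([0.331, 0.28, 0.007], 0.96), ([0.569, 0.197, 0.046], 0.6)]
lid_grip [([0.335, 0.28, 0.007], 0.88), ([0.566, 0.193, 0.046], 0.81)]
lid_front [([0.339, 0.279, 0.002], 0.57), ([0.564, 0.198, 0.044], 0.56), ([0.743, -0.089, 0.017], 0.35)]
box_lip [([0.555, 0.199, 0.046], 0.78)]
box_rails [([0.561, 0.196, 0.05], 0.85), ([0.743, -0.083, 0.018], 0.41)]
box_hooks [([0.559, 0.199, 0.051], 0.86)]
mat [([0.506, -0.292, 0.001], 0.6), ([0.556, 0.2, 0.053], 0.19)]
side [ 0.094 -1.398  1.131] [ 0.452 -0.067 -0.134  0.879] [[491.5, 0.0, 317.1], [0.0, 491.5, 194.1], [0.0, 0.0, 1.0]]
box [([0.556, 0.134, 0.037], 0.63), ([0.607, 0.425, 0.06], 0.4)]
lid_center [([0.572, 0.176, 0.042], 0.58), ([0.279, 0.27, 0.003], 0.4)]
lid_grip [([0.573, 0.182, 0.044], 0.73)]
lid_front [([0.575, 0.178, 0.044], 0.74)]
box_lip [([0.556, 0.136, 0.038], 0.76)]
box_rails [([0.565, 0.132, 0.035], 0.62), ([0.574, 0.178, 0.043], 0.57), ([0.608, 0.427, 0.058], 0.4)]
box_hooks [([0.504, -0.314, -0.001], 0.68), ([0.557, 0.133, 0.039], 0.59), ([0.571, 0.182, 0.045], 0.48)]
mat [([0.503, -0.314, 0.003], 0.7)]
```

View pics/top.png

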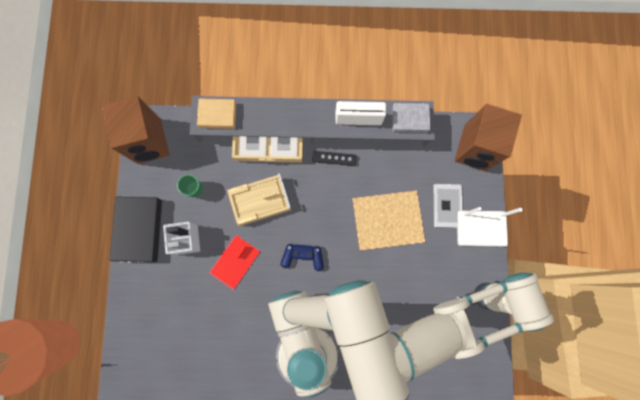

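View pics/side.png

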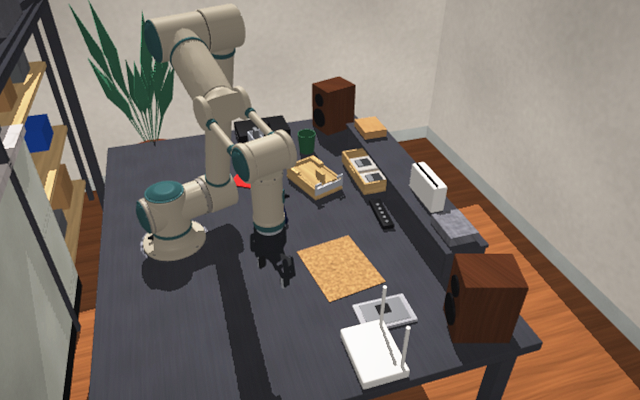

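The top view shows two lid candidates. One is the bamboo lid inside the box at px (260,200), with its steel front facing right, towards -y. The other is a red look-alike at (235,262). The bamboo one is meant; the mat is at (389,220). I'll confirm this with a crop.

```bash
cat > h.py <<'E'
from cell import manip,cams
import cv2,numpy as np
from scipy.spatial.transform import Rotation as R
def proj(d,P):
    p=R.from_quat(d["orientation"]).inv().apply(np.atleast_2d(P)-d["eye"])*[1,-1,-1]
    q=p@np.array(d["K"]).T; return q[:,:2]/q[:,2:]
def ray(d,uv,z):
    uv=np.atleast_2d(uv); c=np.c_[uv,np.ones(len(uv))]@np.linalg.inv(d["K"]).T*[1,-1,-1]
    w=R.from_quat(d["orientation"]).apply(c); return d["eye"]+w*((z-d["eye"][2])/w[:,2])[:,None]
def crop(d,c,h,f,name):
    x,y=int(c[0]),int(c[1]); cv2.imwrite(name,cv2.resize(d["pixels"][max(0,y-h):y+h,max(0,x-h):x+h],None,fx=f,fy=f,interpolation=cv2.INTER_CUBIC))
E
python3 - <<'E'
from h import *
d=cams.get_image("top")
crop(d,(262,200),45,8,"pics/c1.png")
for l in ["box","lid_center","mat"]:
    for r in cams.silhouettes("top",l)[:2]:
        m=r["pixels"].astype(np.uint8);ys,xs=np.nonzero(m)
        rc=cv2.minAreaRect(np.c_[xs,ys].astype(np.float32))
        print(l,round(r["conf"],2),m.sum(),rc)
        for z in(0.004,.05): print(np.round(ray(d,cv2.boxPoints(rc),z),3).tolist())
E
```

```text
box 0.91 730 ((258.8486633300781, 200.00811767578125), (37.27538299560547, 54.699974060058594), 72.89727020263672)
[[0.608, 0.324, 0.004], [0.676, 0.125, 0.004], [0.537, 0.079, 0.004], [0.471, 0.276, 0.004]]
[[0.6, 0.314, 0.05], [0.665, 0.121, 0.05], [0.53, 0.076, 0.05], [0.467, 0.267, 0.05]]
lid_center 0.95 1282 ((257.6499938964844, 199.95001220703125), (30.04163360595703, 46.80170822143555), 71.56504821777344)
[[0.597, 0.31, 0.004], [0.659, 0.142, 0.004], [0.548, 0.102, 0.004], [0.488, 0.269, 0.004]]
[[0.589, 0.301, 0.05], [0.649, 0.137, 0.05], [0.541, 0.098, 0.05], [0.483, 0.261, 0.05]]
lid_center 0.83 1350 ((234.40000915527344, 262.20001220703125), (29.849714279174805, 46.46556091308594), 36.02737045288086)
[[0.295, 0.378, 0.004], [0.438, 0.283, 0.004], [0.373, 0.189, 0.004], [0.232, 0.285, 0.004]]
[[0.295, 0.367, 0.05], [0.434, 0.274, 0.05], [0.371, 0.183, 0.05], [0.234, 0.276, 0.05]]
mat 0.71 3320 ((388.51092529296875, 220.33184814453125), (52.0724983215332, 65.42103576660156), 82.40535736083984)
[[0.584, -0.159, 0.004], [0.623, -0.41, 0.004], [0.424, -0.433, 0.004], [0.387, -0.187, 0.004]]
[[0.576, -0.155, 0.05], [0.614, -0.399, 0.05], [0.42, -0.421, 0.05], [0.384, -0.182, 0.05]]
```

View pics/c1.png

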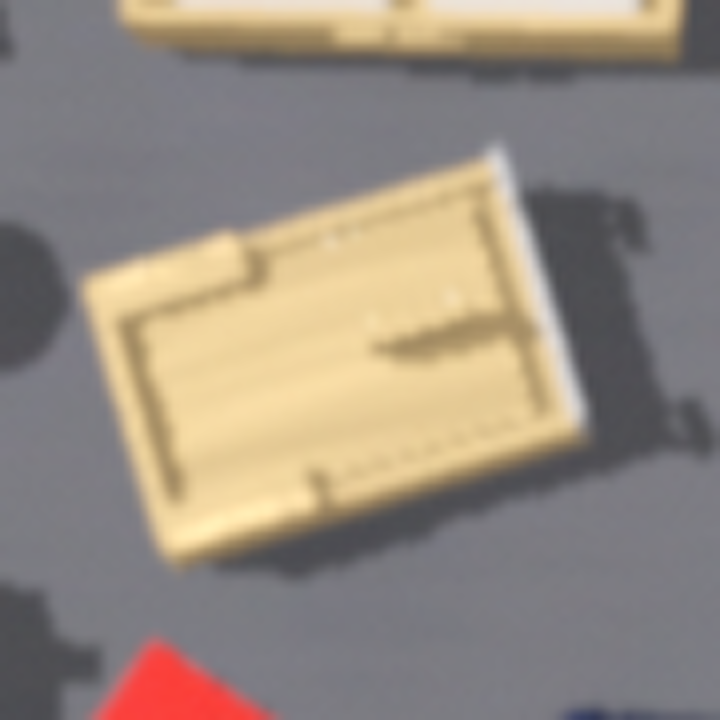

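The crop confirms it: the bamboo lid with its handle is in the box, and the red one lies outside at the lower left. The rim corners in the full image are about rear-left (227,190.6), front-left (279.5,174.4), front-right (290,208.8) and rear-right (238,225).

Run:
```python
from h import *
d=cams.get_image("top")
rear=ray(d,[(227,190.6),(238.3,225)],.056); fr=ray(d,[(279.5,174.4),(290.1,208.8)],.056)
print(np.round(np.r_[rear,fr],4).tolist())
f=fr.mean(0)-rear.mean(0);print("len",np.linalg.norm(f),"front dir",f/np.linalg.norm(f), np.degrees(np.arctan2(f[1],f[0])))
w=fr[0]-fr[1];print("width",np.linalg.norm(w),np.degrees(np.arctan2(w[1],w[0])))
print("box org",(rear.mean(0)+fr.mean(0))/2)
s=manip.observe();T=R.from_quat(s["tool_rot"]);print(T.as_matrix().round(3).tolist())
```

```text
[[0.5972, 0.314, 0.056], [0.4692, 0.2659, 0.056], [0.6629, 0.1204, 0.056], [0.5332, 0.0769, 0.056]]
len 0.2019688959507233 front dir [ 0.32096319 -0.94709167  0.        ] -71.27881534019002
width 0.13678632640242097 18.521726932781085
box org [0.56561615 0.19430889 0.056     ]
[[0.0, 0.903, 0.429], [-0.0, 0.429, -0.903], [-1.0, 0.0, 0.0]]
```

Call:
carry_out(
  increments=[
    [[5,47,-37],[-8,0,0],60],
    [[10,94,-74],[-16,0,0],60],
    [[15,141,-111],[-25,0,0],60],
    [[20,188,-148],[-35,0,0],60],
    [[25,235,-184],[-45,0,0],60],
    [[30,282,-221],[-55,0,0],60],
    [[35,329,-258],[-65,0,0],60],
    [[40,376,-295],[-75,0,0],60],
  ],
)

```text
t: 2.15
tcp_pos: [0.4606, -0.0897, 0.2105]
tool_rot: [-0.067, 0.704, 0.066, 0.704]
ft_force: [0.5, -1.6, -0.0]
grip_width: 0.0597
```

```bash
cat >> h.py <<'E'
import json,os
# commanded pose book-keeping: p, R
def load():
    s=json.load(open("cmd.json")); return np.array(s["p"]),R.from_quat(s["q"])
def save(p,r): json.dump({"p":list(map(float,p)),"q":r.as_quat().tolist()},open("cmd.json","w"))
def did(t,rv):
    p,r=load(); save(p+r.apply(np.array(t)/1000.),r*R.from_rotvec(rv,degrees=True))
def inc(P,Q):
    p,r=load(); return (r.inv().apply(P-p)*1000).round(2),(r.inv()*Q).as_rotvec(degrees=True).round(2)
def toolrot(az,pitch=0):
    """az: direction (deg) of the lid's front; pitch>0 nose up. tool y = lid +x, tool z = -lid y"""
    a=np.radians(az); y=-np.array([np.cos(a),np.sin(a),0]); x=np.array([0,0,-1.]); M=np.c_[x,y,np.cross(x,y)]
    # nose up: rotate so front (-y tool) rises: about tool z
    return R.from_matrix(M)*R.from_rotvec([0,0,pitch],degrees=True)
E
python3 - <<'E'
from h import *
r0=R.from_matrix(np.array([[0,.903,.429],[0,.429,-.903],[-1,0,0]]))
save(np.array([.247,-.519,.25]),r0);did([40,376,-295],[-75,0,0])
p,r=load();s=manip.observe();print(p,s["tcp_pos"],(r.inv()*R.from_quat(s["tool_rot"])).as_rotvec(degrees=True))
Q=toolrot(-71.3);print(Q.as_matrix().round(2).tolist(), "front z at pitch5:",-toolrot(-71.3,5).as_matrix()[2,1])
print(inc(np.array([.5806,.150,.19]),Q))
E
```

```text
[ 0.46003159 -0.09119334  0.21      ] [ 0.46062077 -0.08973768  0.21050026] [-0.34119522 -0.06255845 -0.05154517]
[[0.0, -0.32, 0.95], [0.0, 0.95, 0.32], [-1.0, 0.0, 0.0]] front z at pitch5: -0.08715574274765815
(array([ 20.  , 215.43, 162.17]), array([-8.29,  0.  ,  0.  ]))
```

Call:
carry_out(
  increments=[
    [[4,43,32],[-2,0,0],60],
    [[8,86,65],[-4,0,0],60],
    [[12,129,97],[-6,0,0],60],
    [[16,172,130],[-8.3,0,0],60],
    [[20,215.4,162.2],[-8.3,0,0],60],
    [[20,215.4,162.2],[-8.3,0,0],60],
    [[20,215.4,162.2],[-8.3,0,0],60],
    [[20,215.4,162.2],[-8.3,0,0],60],
  ],
)

```text
t: 3.15
tcp_pos: [0.5798, 0.1486, 0.1905]
tool_rot: [-0.115, 0.698, 0.114, 0.698]
ft_force: [0.2, -0.4, -1.1]
grip_width: 0.0597
```

```bash
sed -i 's/\[0,0,pitch\]/[0,0,-pitch]/' h.py
python3 - <<'E'
from h import *
did([20, 215.4, 162.2], [-8.3, 0, 0])
d=cams.get_image("wrist");cv2.imwrite("pics/w1.png",d["pixels"])
print(d["eye"],d["orientation"],np.array(d["K"]).tolist(),manip.observe()["tcp_pos"])
for l in ["lid_center","lid_grip","lid_front","box_lip","box_hooks","box_rails"]:
    print(l,[(np.round(r["location"],4).tolist(),round(r["conf"],2)) for r in cams.search_frame("wrist",l)[:2]])
E
```

```text
[0.55726156 0.21916017 0.3143337 ] [-0.1474725  -0.0239221   0.16013855  0.97572293] [[313.0760695233778, 0.0, 313.2959551613802], [0.0, 313.0760695233778, 198.54025586101034], [0.0, 0.0, 1.0]] [0.57994247 0.14849321 0.19058945]
lid_center [([0.3787, 0.2314, 0.0064], 0.92), ([0.5655, 0.2091, 0.0435], 0.68)]
lid_grip [([0.3789, 0.227, 0.0069], 0.87), ([0.5652, 0.2048, 0.0474], 0.81)]
lid_front [([0.3797, 0.2284, 0.0055], 0.93), ([0.5685, 0.2056, 0.0461], 0.71)]
box_lip [([0.566, 0.2225, 0.0528], 0.91)]
box_hooks [([0.5654, 0.225, 0.0495], 0.7)]
box_rails [([0.5686, 0.2211, 0.0497], 0.98), ([0.5628, 0.2038, 0.0446], 0.42)]
```

View pics/w1.png

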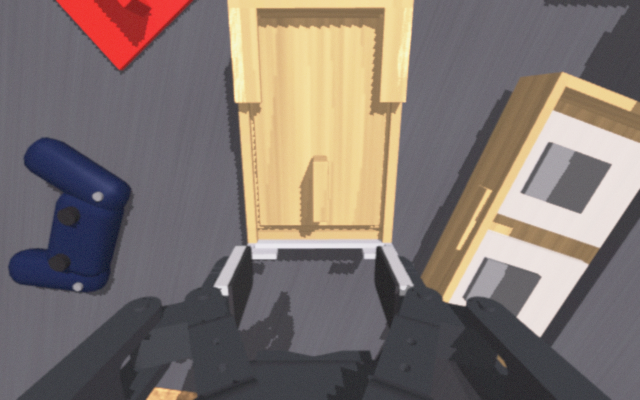

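The wrist view shows the lid in the box, the handle at about (321,158–222), the lid front near row 228 and the steel frame with hooks at rows 241–258. The red look-alike is at top left. I'll enlarge the handle and lip area.

Run:
```python
from h import *
d=cams.get_image("wrist")
im=d["pixels"][140:270,230:415];cv2.imwrite("pics/c2.png",cv2.resize(im,None,fx=4.3,fy=4.3,interpolation=cv2.INTER_CUBIC))
o=np.array([.5662,.1926]);B=np.c_[[-.321,.947],[-.947,-.321]]
def b(uv,z): return ((ray(d,uv,z)[:,:2]-o)@B*1000).round(1).tolist()
print("rear rail corners",b([(230,3),(412,3)],.058),"front wall corners",b([(248,240),(393,240)],.048))
print("rail front outer",b([(236,102),(405,102)],.058))
print("lid front",b([(321,228)],.046))
```

```text
rear rail corners [[96.4, 59.1], [96.3, -71.6]] front wall corners [[-94.0, 60.1], [-94.2, -74.5]]
rail front outer [[28.4, 59.8], [28.3, -72.4]]
lid front [[-82.9, -7.6]]
```

View pics/c2.png

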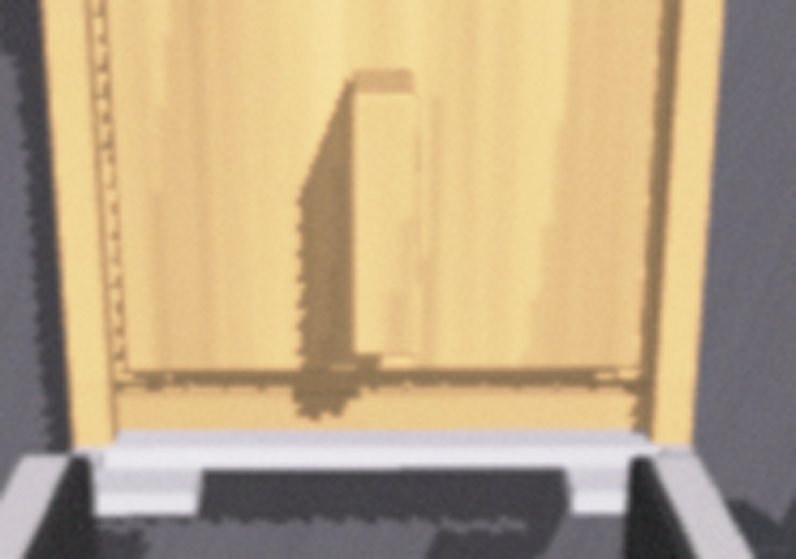

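The crop shows the handle's top face at px (319.5, 161–222.5), the lid's front edge at row 226 and the lip's inner edge at row ~240.5.

Run:
```python
from h import *
d=cams.get_image("wrist")
o=np.array([.5662,.1926]);B=np.c_[[-.321,.947],[-.947,-.321]]
def b(uv,z): return ((ray(d,uv,z)[:,:2]-o)@B*1000).round(1).tolist()
print("handle rear/front top",b([(319.5,161.4),(319.5,222.6)],.076), "lid front",b([(318,226)],.046),"lip inner",b([(318,240.5)],.04),b([(318,240.5)],.05))
print("lid sides",b([(259.5,225),(379,225)],.046))
h=(np.array(b([(319.5,161.4)],.076))+b([(319.5,222.6)],.076))[0]/2000
P=o+B@h;print("handle world",P, s:=manip.observe()["tcp_pos"])
print(inc(np.r_[P,.12],toolrot(-71.3)),inc(np.r_[P,.069],toolrot(-71.3)))
```

```text
handle rear/front top [[-15.1, -5.4], [-65.6, -5.7]] lid front [[-80.8, -4.9]] lip inner [[-98.1, -5.1]] [[-93.5, -4.9]]
lid sides [[-79.7, 49.0], [-79.8, -61.1]]
handle world [0.5844082 0.1561701] [0.58031925 0.14950992 0.19037888]
(array([70.  ,  4.66,  5.56]), array([0.01, 0.  , 0.  ])) (array([121.  ,   4.66,   5.56]), array([0.01, 0.  , 0.  ]))
```

Call:
carry_out(
  increments=[
    [[30,4.7,5.6],[0,0,0],50],
    [[60,4.7,5.6],[0,0,0],45],
    [[85,4.7,5.6],[0,0,0],40],
    [[105,4.7,5.6],[0,0,0],40],
    [[115,4.7,5.6],[0,0,0],40],
    [[120,4.7,5.6],[0,0,0],40],
    [[120,4.7,5.6],[0,0,0],30],
    [[120,4.7,5.6],[0,0,0],20],
  ],
  force=50,
)

```text
t: 4.6
tcp_pos: [0.5847, 0.1561, 0.0711]
tool_rot: [-0.115, 0.697, 0.115, 0.698]
ft_force: [0.7, -0.4, 0.6]
grip_width: 0.0198
```

Call:
carry_out(
  increments=[
    [[0,0,0],[0,0,0],16],
    [[0,0,0],[0,0,0],8],
    [[0,0,0],[0,0,0],5],
    [[0,0,0],[0,0,0],5],
    [[0,0,0],[0,0,0],5],
    [[0,0,0],[0,0,0],5],
    [[0,0,0],[0,0,0],5],
    [[0,0,0],[0,0,0],5],
  ],
)

```text
t: 5.6
tcp_pos: [0.5846, 0.156, 0.071]
tool_rot: [-0.115, 0.697, 0.115, 0.698]
ft_force: [-0.7, -0.7, 5.2]
grip_width: 0.0111
```

```bash
cat >> h.py <<'E'
AZ=-71.3; R0=89.5; LIP=-97.
P0=np.array([0.5844,0.1561,0.070])   # commanded TCP at grasp, lid flat
def lid(s,lift,e,az=AZ):
    """tool pose: slid forward s mm, bottom 'lift' mm above ledge at front/lip, rear edge e mm above ledge"""
    th=np.degrees(np.arctan2(lift-e,min(170,R0-s-LIP)))
    f=np.array([np.cos(np.radians(AZ)),np.sin(np.radians(AZ)),0])
    pivot=P0-f*.130-[0,0,.031]
    Q=toolrot(az,th); loc=toolrot(AZ).inv().apply(P0-pivot)
    return pivot+f*s/1000+[0,0,e/1000]+Q.apply(loc),Q
def plan(*a):
    for x in a: print(x,*[v.tolist() for v in inc(*lid(*x))])
E
python3 - <<'E'
from h import *
did([120,4.7,5.6],[0,0,0])
plan((0,0,0),(0,2,0.7),(0,5.5,.7),(10,5.5,.7),(14,5.5,.7),(19,5.5,.7))
E
```

```text
(0, 0, 0) [-0.0, -0.1, -0.07] [0.01, 0.0, 0.0]
(0, 2, 0.7) [-1.69, 0.14, -0.07] [0.01, 0.0, -0.44]
(0, 5.5, 0.7) [-4.36, 0.82, -0.07] [0.01, 0.0, -1.62]
(10, 5.5, 0.7) [-4.36, -9.18, -0.07] [0.01, 0.0, -1.62]
(14, 5.5, 0.7) [-4.36, -13.18, -0.07] [0.01, 0.0, -1.62]
(19, 5.5, 0.7) [-4.41, -18.16, -0.07] [0.01, 0.0, -1.64]
```

Call:
carry_out(
  increments=[
    [[-1.7,0,0],[0,0,-0.4],5],
    [[-3,0.4,0],[0,0,-1],5],
    [[-4.4,0.8,0],[0,0,-1.6],5],
    [[-4.4,-3,0],[0,0,-1.6],5],
    [[-4.4,-9,0],[0,0,-1.6],5],
    [[-4.4,-13,0],[0,0,-1.6],5],
    [[-4.4,-16,0],[0,0,-1.6],5],
    [[-4.4,-18,0],[0,0,-1.6],5],
  ],
)

```text
t: 6.6
tcp_pos: [0.5892, 0.1407, 0.0747]
tool_rot: [-0.123, 0.696, 0.106, 0.699]
ft_force: [-2.9, 9.4, 2.4]
grip_width: 0.0109
```

Run:
```python
from h import *
did([-4.4,-18,0],[0,0,-1.6])
s=manip.observe();p,r=load();f=np.array(s["ft_force"]);Rr=R.from_quat(s["tool_rot"])
print("err mm in tool",(r.inv().apply(s["tcp_pos"]-p)*1000).round(2),"F tool",r.inv().apply(f).round(2),"tq",r.inv().apply(s["wrist_torque"]).round(2),"rot",(r.inv()*Rr).as_rotvec(degrees=True).round(2))
```

```text
err mm in tool [-0.37  1.77 -0.47] F tool [-2.7   9.75  0.22] tq [-0.04 -0.05  1.64] rot [0.09 0.01 0.25]
```

```bash
cat > st.py <<'E'
from h import *
def st():
    s=manip.observe();p,r=load();f=np.array(s["ft_force"]);Rr=R.from_quat(s["tool_rot"])
    print("t",s["t"],"err mm",(r.inv().apply(s["tcp_pos"]-p)*1000).round(2),"F tool",r.inv().apply(f).round(2),"tq",r.inv().apply(s["wrist_torque"]).round(2),"rot",(r.inv()*Rr).as_rotvec(degrees=True).round(2))
E
python3 - <<'E'
from h import *
plan((13,5.5,.7),(13,7.5,.7),(17.5,7.5,.7),(18.5,7.5,.7))
E
```

```text
(13, 5.5, 0.7) [-0.12, 5.82, -0.07] [0.01, 0.0, -0.02]
(13, 7.5, 0.7) [-1.64, 6.19, -0.07] [0.01, 0.0, -0.69]
(17.5, 7.5, 0.7) [-1.55, 1.7, -0.07] [0.01, 0.0, -0.7]
(18.5, 7.5, 0.7) [-1.55, 0.71, -0.07] [0.01, 0.0, -0.72]
```

Call:
carry_out(
  increments=[
    [[-0.1,3,0],[0,0,0],5],
    [[-0.1,5.8,0],[0,0,0],5],
    [[-0.9,6,0],[0,0,-0.35],5],
    [[-1.6,6.2,0],[0,0,-0.7],5],
    [[-1.6,4.5,0],[0,0,-0.7],5],
    [[-1.6,3,0],[0,0,-0.7],5],
    [[-1.6,1.7,0],[0,0,-0.7],5],
    [[-1.6,0.7,0],[0,0,-0.7],5],
  ],
)

```text
t: 7.6
tcp_pos: [0.5892, 0.1411, 0.0763]
tool_rot: [-0.127, 0.696, 0.102, 0.7]
ft_force: [-2.8, 7.6, 0.3]
grip_width: 0.0108
```

Run:
```python
from st import *
did([-1.6,.7,0],[0,0,-.7]);st()
plan((13,7.5,.7),(13,9.5,.7),(18.5,9.5,.7))
```

```text
t 7.6 err mm [-0.34  1.44 -0.36] F tool [-0.61  8.05 -0.24] tq [-0.02 -0.05  1.28] rot [ 0.06 -0.    0.19]
(13, 7.5, 0.7) [-0.11, 5.49, -0.07] [0.01, 0.0, 0.01]
(13, 9.5, 0.7) [-1.64, 5.87, -0.07] [0.01, 0.0, -0.66]
(18.5, 9.5, 0.7) [-1.49, 0.39, -0.07] [0.01, 0.0, -0.7]
```

Still blocked at 7.5 mm. Raising to 9.5.

Call:
carry_out(
  increments=[
    [[-0.1,3,0],[0,0,0],5],
    [[-0.1,5.5,0],[0,0,0],5],
    [[-0.9,5.7,0],[0,0,-0.35],5],
    [[-1.6,5.9,0],[0,0,-0.7],5],
    [[-1.5,4.2,0],[0,0,-0.7],5],
    [[-1.5,2.8,0],[0,0,-0.7],5],
    [[-1.5,1.5,0],[0,0,-0.7],5],
    [[-1.5,0.4,0],[0,0,-0.7],5],
  ],
)

```text
t: 8.6
tcp_pos: [0.589, 0.1415, 0.0777]
tool_rot: [-0.132, 0.695, 0.097, 0.7]
ft_force: [-1.4, 7.2, 1.3]
grip_width: 0.0109
```

Run:
```python
from st import *
did([-1.5,.4,0],[0,0,-.7]);st()
plan((13,9.5,.7),(13,11.5,.7),(18.5,11.5,.7))
```

```text
t 8.6 err mm [-0.31  1.36 -0.4 ] F tool [-1.64  7.15  0.95] tq [-0.02 -0.05  1.27] rot [0.05 0.   0.18]
(13, 9.5, 0.7) [-0.2, 5.46, -0.07] [0.01, 0.0, 0.04]
(13, 11.5, 0.7) [-1.73, 5.84, -0.07] [0.01, 0.0, -0.64]
(18.5, 11.5, 0.7) [-1.53, 0.37, -0.07] [0.01, 0.0, -0.68]
```

Still blocked. On to 11.5.

Call:
carry_out(
  increments=[
    [[-0.1,3,0],[0,0,0],5],
    [[-0.2,5.5,0],[0,0,0],5],
    [[-0.9,5.7,0],[0,0,-0.35],5],
    [[-1.7,5.8,0],[0,0,-0.7],5],
    [[-1.6,4.2,0],[0,0,-0.7],5],
    [[-1.6,2.8,0],[0,0,-0.7],5],
    [[-1.5,1.5,0],[0,0,-0.7],5],
    [[-1.5,0.4,0],[0,0,-0.7],5],
  ],
)

```text
t: 9.6
tcp_pos: [0.5894, 0.1404, 0.0792]
tool_rot: [-0.137, 0.694, 0.092, 0.701]
ft_force: [0.4, 0.5, 0.1]
grip_width: 0.0114
```

Run:
```python
from st import *
did([-1.5,.4,0],[0,0,-.7]);st()
plan((13,11.5,.7),(13,13.5,.7),(18.5,13.5,.7),(22,11.5,.7),(25,11.5,.7))
```

```text
t 9.6 err mm [-0.24 -0.26 -0.39] F tool [-0.11  0.36  0.53] tq [-0.   -0.02  0.2 ] rot [-0.01  0.   -0.  ]
(13, 11.5, 0.7) [-0.29, 5.43, -0.07] [0.01, 0.0, 0.06]
(13, 13.5, 0.7) [-1.81, 5.8, -0.07] [0.01, 0.0, -0.61]
(18.5, 13.5, 0.7) [-1.57, 0.34, -0.07] [0.01, 0.0, -0.66]
(22, 11.5, 0.7) [0.01, -3.48, -0.07] [0.01, 0.0, -0.06]
(25, 11.5, 0.7) [0.05, -6.44, -0.07] [0.01, 0.0, -0.13]
```

It passes at about 11.5 mm with no resistance. I'll advance a bit at 12 mm.

Run:
```python
from st import *
plan((20,12,.7),(24,12,.7),(30,12,.7),(36,12,.7))
```

```text
(20, 12, 0.7) [-0.4, -1.42, -0.07] [0.01, 0.0, -0.18]
(24, 12, 0.7) [-0.36, -5.36, -0.07] [0.01, 0.0, -0.28]
(30, 12, 0.7) [-0.32, -11.26, -0.07] [0.01, 0.0, -0.43]
(36, 12, 0.7) [-0.3, -17.16, -0.07] [0.01, 0.0, -0.59]
```

Call:
carry_out(
  increments=[
    [[-0.4,-0.5,0],[0,0,-0.1],5],
    [[-0.4,-1.4,0],[0,0,-0.2],5],
    [[-0.4,-3,0],[0,0,-0.2],5],
    [[-0.4,-5,0],[0,0,-0.3],5],
    [[-0.3,-7,0],[0,0,-0.3],5],
    [[-0.3,-9,0],[0,0,-0.4],5],
    [[-0.3,-11.3,0],[0,0,-0.4],5],
    [[-0.3,-11.3,0],[0,0,-0.4],5],
  ],
)

```text
t: 10.6
tcp_pos: [0.5931, 0.1295, 0.0803]
tool_rot: [-0.14, 0.693, 0.09, 0.701]
ft_force: [-0.8, -0.7, -0.4]
grip_width: 0.011
```

Run:
```python
from st import *
did([-.3,-11.3,0],[0,0,-.4]);st()
plan((35,12,.7),(40,12,.7),(45,12,.7),(50,12,.7),(55,12,.7),(60,12,.7))
```

```text
t 10.6 err mm [-0.28 -0.53 -0.34] F tool [ 0.42 -0.41 -1.  ] tq [ 0.02  0.01 -0.02] rot [-0.01 -0.   -0.03]
(35, 12, 0.7) [0.03, -4.87, -0.07] [0.01, 0.0, -0.17]
(40, 12, 0.7) [0.06, -9.78, -0.08] [0.01, 0.0, -0.31]
(45, 12, 0.7) [0.07, -14.68, -0.08] [0.01, 0.0, -0.47]
(50, 12, 0.7) [0.05, -19.58, -0.08] [0.01, 0.0, -0.63]
(55, 12, 0.7) [0.0, -24.46, -0.08] [0.01, 0.0, -0.81]
(60, 12, 0.7) [-0.08, -29.34, -0.08] [0.01, 0.0, -1.0]
```

Call:
carry_out(
  increments=[
    [[0,-3,0],[0,0,-0.1],5],
    [[0,-6,0],[0,0,-0.2],5],
    [[0,-10,0],[0,0,-0.3],5],
    [[0.1,-14.7,0],[0,0,-0.5],5],
    [[0,-19.6,0],[0,0,-0.6],5],
    [[0,-24.5,0],[0,0,-0.8],5],
    [[-0.1,-29.3,0],[0,0,-1],5],
    [[-0.1,-29.3,0],[0,0,-1],5],
  ],
)

```text
t: 11.6
tcp_pos: [0.6026, 0.1017, 0.0825]
tool_rot: [-0.146, 0.692, 0.084, 0.702]
ft_force: [0.0, -0.3, -0.5]
grip_width: 0.0113
```

Run:
```python
from st import *
did([-.1,-29.3,0],[0,0,-1]);st()
d=cams.get_image("wrist");cv2.imwrite("pics/w2.png",d["pixels"])
plan((66,12,.7),(72,12,.7),(72,12,3),(72,12,6),(72,12,9),(72,12,12),(85,12,12))
```

```text
t 11.6 err mm [-0.29 -0.7  -0.3 ] F tool [ 0.55 -0.24 -0.05] tq [-0.04 -0.01 -0.03] rot [ 0.   -0.01 -0.03]
(66, 12, 0.7) [-0.02, -5.87, -0.08] [0.01, 0.0, -0.26]
(72, 12, 0.7) [-0.12, -11.7, -0.08] [0.01, 0.0, -0.54]
(72, 12, 3) [0.18, -12.52, -0.08] [0.01, 0.0, 0.61]
(72, 12, 6) [0.61, -13.51, -0.08] [0.01, 0.0, 2.1]
(72, 12, 9) [1.05, -14.42, -0.08] [0.01, 0.0, 3.6]
(72, 12, 12) [1.52, -15.24, -0.08] [0.01, 0.0, 5.1]
(85, 12, 12) [2.68, -28.19, -0.08] [0.01, 0.0, 5.1]
```

View pics/w2.png

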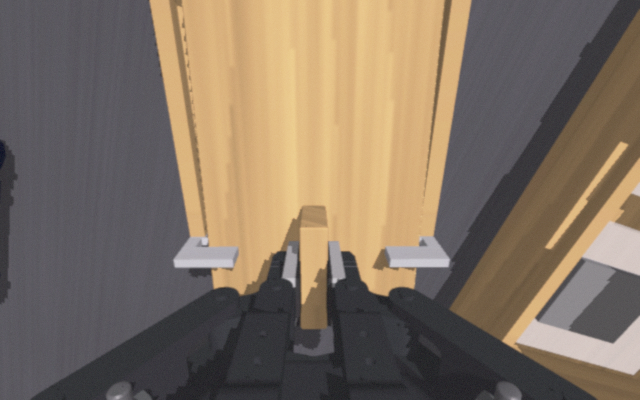

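The lid is in the slot, under both hooks (207,255) and (418,255), and centred between the posts. Next I slide it out of the rails and level it.

Call:
carry_out(
  increments=[
    [[0,-5.9,0],[0,0,-0.3],5],
    [[-0.1,-11.7,0],[0,0,-0.5],5],
    [[0,-12.1,0],[0,0,0],5],
    [[0.2,-12.5,0],[0,0,0.6],5],
    [[0.6,-13.5,0],[0,0,2.1],5],
    [[1.1,-14.4,0],[0,0,3.6],5],
    [[1.5,-15.2,0],[0,0,5.1],5],
    [[1.5,-15.2,0],[0,0,5.1],5],
  ],
)

```text
t: 12.65
tcp_pos: [0.6076, 0.087, 0.0823]
tool_rot: [-0.114, 0.698, 0.115, 0.698]
ft_force: [-0.9, -0.1, -0.3]
grip_width: 0.0106
```

Run:
```python
from st import *
did([1.5,-15.2,0],[0,0,5.1]);st()
plan((72,12,12),(112,12,12),(152,12,12),(200,12,12))
```

```text
t 12.65 err mm [-0.24 -0.91 -0.31] F tool [ 0.31  0.17 -0.91] tq [ 0.    0.01 -0.04] rot [ 0.06 -0.01  0.02]
(72, 12, 12) [0.02, -0.04, -0.08] [0.01, 0.0, 0.0]
(112, 12, 12) [0.02, -40.04, -0.09] [0.01, 0.0, 0.0]
(152, 12, 12) [0.02, -80.04, -0.1] [0.01, 0.0, 0.0]
(200, 12, 12) [62.02, 131.96, -0.06] [-0.0, 0.02, -180.0]
```

Call:
carry_out(
  increments=[
    [[0,-8,0],[0,0,0],5],
    [[0,-16,0],[0,0,0],5],
    [[0,-25,0],[0,0,0],5],
    [[0,-35,0],[0,0,0],5],
    [[0,-45,0],[0,0,0],5],
    [[0,-55,0],[0,0,0],5],
    [[0,-65,0],[0,0,0],5],
    [[0,-72,0],[0,0,0],5],
  ],
)

```text
t: 13.65
tcp_pos: [0.6307, 0.0188, 0.0823]
tool_rot: [-0.115, 0.698, 0.115, 0.698]
ft_force: [-0.5, 0.6, -1.5]
grip_width: 0.0106
```

Run:
```python
from st import *
did([0,-72,0],[0,0,0]);st()
```

```text
t 13.65 err mm [-0.31 -0.93 -0.27] F tool [ 1.45  0.74 -0.27] tq [0.02 0.02 0.  ] rot [ 0.01 -0.01 -0.01]
```

Call:
carry_out(
  increments=[
    [[0,-10,0],[0,0,0],5],
    [[0,-20,0],[0,0,0],5],
    [[0,-30,0],[0,0,0],5],
    [[0,-40,0],[0,0,0],5],
    [[0,-50,0],[0,0,0],5],
    [[0,-60,0],[0,0,0],5],
    [[0,-70,0],[0,0,0],5],
    [[0,-75,0],[0,0,0],5],
  ],
)

```text
t: 14.65
tcp_pos: [0.6547, -0.0522, 0.0823]
tool_rot: [-0.115, 0.698, 0.115, 0.698]
ft_force: [-0.1, 0.7, -0.5]
grip_width: 0.011
```

Run:
```python
from st import *
did([0,-75,0],[0,0,0]);st()
d=cams.get_image("top");crop(d,(320,200),110,3.4,"pics/t2.png")
for l in ["lid_center","mat","box"]:
  for r in cams.silhouettes("top",l)[:2]:
    ys,xs=np.nonzero(r["pixels"]);rc=cv2.minAreaRect(np.c_[xs,ys].astype(np.float32))
    print(l,round(r["conf"],2),rc,ray(d,[rc[0]],.004).round(3).tolist())
f=np.array([np.cos(np.radians(AZ)),np.sin(np.radians(AZ)),0]);m=np.array([.5045,-.297,0])
# TCP for lid centre over mat centre, same yaw
print(inc(m+f*.045+[0,0,.09],toolrot(AZ)), inc(m+f*.045+[0,0,.035],toolrot(AZ)))
```

```text
t 14.65 err mm [-0.26 -0.93 -0.3 ] F tool [0.54 0.67 0.12] tq [ 0.02 -0.   -0.05] rot [ 0.01 -0.   -0.01]
lid_center 0.85 ((312.17962646484375, 179.77529907226562), (25.499601364135742, 47.772403717041016), 85.48600769042969) [[0.656, -0.002, 0.004]]
lid_center 0.6 ((222.78077697753906, 276.5038757324219), (30.6970272064209, 14.296043395996094), 52.12501525878906) [[0.28, 0.325, 0.004]]
mat 0.6 ((388.947021484375, 220.59385681152344), (53.24462890625, 66.2216567993164), 82.56858825683594) [[0.502, -0.299, 0.004]]
box 0.74 ((258.3167419433594, 199.70632934570312), (39.31704330444336, 55.5755500793457), 72.07208251953125) [[0.574, 0.203, 0.004]]
box 0.4 ((181.53466796875, 238.34654235839844), (30.647146224975586, 33.83126449584961), 84.2894058227539) [[0.42, 0.488, 0.004]]
(array([  -7.98, -229.56, -221.11]), array([0.01, 0.  , 0.  ])) (array([  47.02, -229.56, -221.11]), array([0.01, 0.  , 0.  ]))
```

View pics/t2.png

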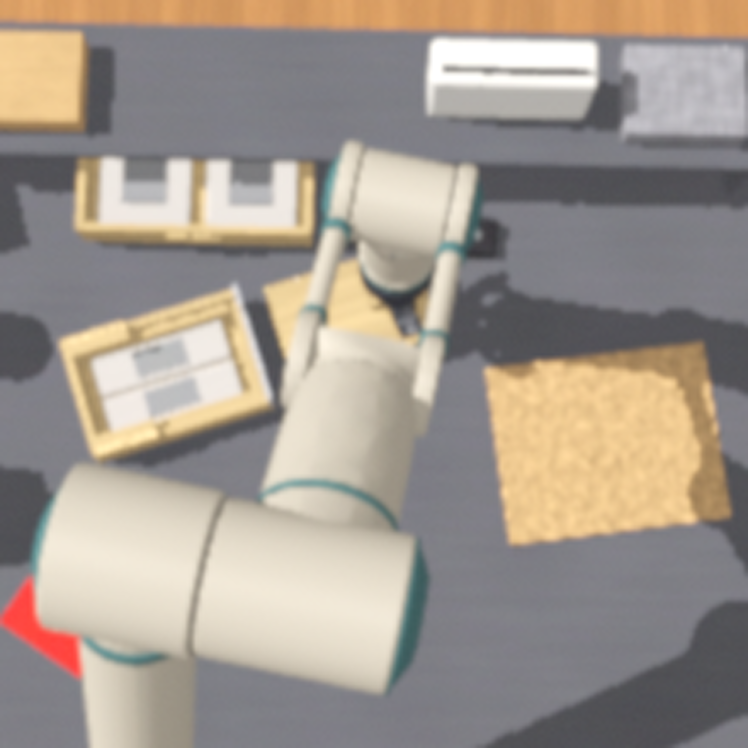

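The lid is fully out at crop px (330,310), the box has not moved, and the mat is at (605,440). Carrying it to the mat.

Call:
carry_out(
  increments=[
    [[-8,-8,-8],[0,0,0],5],
    [[-15,-33,-32],[0,0,0],5],
    [[-15,-68,-65],[0,0,0],5],
    [[-15,-103,-99],[0,0,0],5],
    [[-15,-138,-133],[0,0,0],5],
    [[-15,-173,-167],[0,0,0],5],
    [[-15,-205,-198],[0,0,0],5],
    [[-12,-230,-221],[0,0,0],5],
  ],
)

```text
t: 15.85
tcp_pos: [0.5179, -0.3424, 0.0954]
tool_rot: [-0.115, 0.698, 0.114, 0.698]
ft_force: [0.6, 0.6, -1.7]
grip_width: 0.0111
```

Run:
```python
from st import *
did([-12,-230,-221],[0,0,0]);st();print(load()[0],manip.observe()["tcp_pos"])
```

```text
t 15.85 err mm [-1.36 -1.89 -2.03] F tool [1.72 0.38 0.72] tq [ 0.    0.01 -0.02] rot [ 0.03 -0.02 -0.1 ]
[ 0.51917382 -0.34000784  0.09401992] [ 0.51785861 -0.34244679  0.09537757]
```

Call:
carry_out(
  increments=[
    [[0,0,0],[0,0,0],5],
    [[15,0,0],[0,0,0],5],
    [[30,0,0],[0,0,0],5],
    [[42,0,0],[0,0,0],5],
    [[51,0,0],[0,0,0],5],
    [[56,0,0],[0,0,0],5],
    [[58,0,0],[0,0,0],5],
    [[59,0,0],[0,0,0],5],
  ],
)

```text
t: 16.85
tcp_pos: [0.5192, -0.3405, 0.0355]
tool_rot: [-0.115, 0.698, 0.115, 0.698]
ft_force: [0.4, -0.1, -1.2]
grip_width: 0.011
```

Run:
```python
from st import *
did([59,0,0],[0,0,0]);st();print(load()[0],manip.observe()["tcp_pos"])
```

```text
t 16.85 err mm [-0.51 -0.47 -0.09] F tool [ 1.18 -0.25  0.37] tq [ 0.   -0.02 -0.04] rot [-0.01 -0.02 -0.04]
[ 0.51917382 -0.34000784  0.03501992] [ 0.51924106 -0.34048527  0.03553085]
```

Not yet in contact, so I lower it 1.5 mm more.

Call:
carry_out(
  increments=[
    [[0.5,0,0],[0,0,0],5],
    [[1,0,0],[0,0,0],5],
    [[1.5,0,0],[0,0,0],5],
    [[1.5,0,0],[0,0,0],5],
    [[1.5,0,0],[0,0,0],5],
    [[1.5,0,0],[0,0,0],5],
    [[1.5,0,0],[0,0,0],5],
    [[1.5,0,0],[0,0,0],5],
  ],
)

```text
t: 17.85
tcp_pos: [0.5192, -0.3405, 0.035]
tool_rot: [-0.115, 0.697, 0.115, 0.698]
ft_force: [-0.8, 0.3, 6.0]
grip_width: 0.0113
```

Contact at about 6 N. Releasing, then retreating straight up.

Call:
carry_out(
  increments=[
    [[0,0,0],[0,0,0],14],
    [[0,0,0],[0,0,0],18],
    [[0,0,0],[0,0,0],26],
    [[0,0,0],[0,0,0],40],
    [[0,0,0],[0,0,0],40],
    [[-5,0,0],[0,0,0],40],
    [[-25,0,0],[0,0,0],40],
    [[-60,0,0],[0,0,0],40],
  ],
)

```text
t: 18.85
tcp_pos: [0.5182, -0.3396, 0.0935]
tool_rot: [-0.114, 0.698, 0.116, 0.697]
ft_force: [-0.5, 0.0, -0.0]
grip_width: 0.0401
```

Call:
carry_out(
  increments=[
    [[-40,0,0],[0,0,0],40],
    [[-80,30,0],[0,0,0],40],
    [[-120,80,0],[0,0,0],40],
    [[-120,140,0],[0,0,0],40],
    [[-120,200,0],[0,0,0],40],
    [[-120,250,0],[0,0,0],40],
    [[-120,250,0],[0,0,0],40],
    [[-120,250,0],[0,0,0],40],
  ],
)

```text
t: 19.85
tcp_pos: [0.4393, -0.1039, 0.2145]
tool_rot: [-0.116, 0.697, 0.115, 0.698]
ft_force: [-0.2, -0.6, 0.9]
grip_width: 0.0402
```

Run:
```python
from h import *
d=cams.get_image("top")
for l in ["lid_center","mat","box"]:
  for r in cams.silhouettes("top",l)[:2]:
    ys,xs=np.nonzero(r["pixels"]);rc=cv2.minAreaRect(np.c_[xs,ys].astype(np.float32))
    print(l,round(r["conf"],2),rc,ray(d,[rc[0]],.006).round(3).tolist())
crop(d,(340,205),110,3.4,"pics/t3.png");print(manip.observe()["ft_force"])
```

```text
lid_center 0.97 ((234.95132446289062, 262.29815673828125), (30.445510864257812, 47.0193977355957), 35.83765411376953) [[0.334, 0.281, 0.006]]
lid_center 0.93 ((388.7783508300781, 220.52972412109375), (29.702674865722656, 44.25992965698242), 72.89727020263672) [[0.502, -0.298, 0.006]]
mat 0.72 ((388.6699523925781, 220.19000244140625), (52.89158630371094, 65.19524383544922), 81.8698959350586) [[0.504, -0.297, 0.006]]
box 0.81 ((258.6500549316406, 199.95001220703125), (38.263553619384766, 55.02362823486328), 71.56504821777344) [[0.572, 0.202, 0.006]]
box 0.36 ((303.1273193359375, 256.808837890625), (41.474388122558594, 23.864107131958008), 5.355824947357178) [[0.359, 0.026, 0.006]]
[-0.16067558  0.62918111  0.51077257]
```

View pics/t3.png

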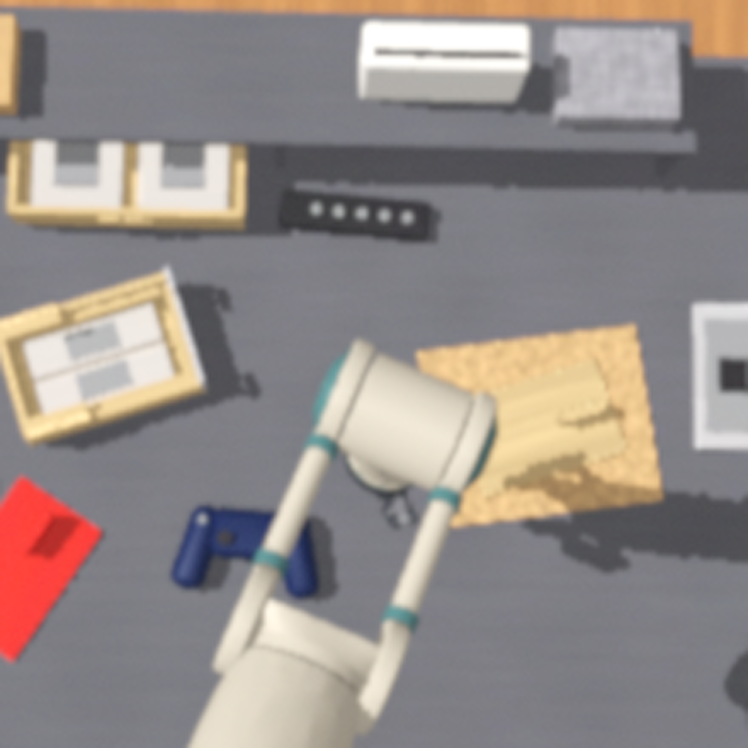

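The lid lies handle up in the middle of the mat at crop px (545,430). The box at (105,355), controller and remote are in place, and the arm is clear. Handing in.

```bash
python3 -c "
from cell import manip;print(manip.hand_in())"
```

```text
the job is handed in; nothing more can be done
None
```

The lid is out of the box and lies handle up on the cork mat. I handed the job in at about 20 s; no verdict was reported.

**What I did:** I gripped the handle and felt for the height in 2 mm steps. It butted on the lip at 5.5, 7.5 and 9.5 mm with 7–10 N, and passed freely at 11.5 mm. I slid it out nose-up at about 12 mm until it cleared the rails, levelled it, drew it out through the front and set it down with about 6 N of contact.

**Last checks:**
- **Lid:** the top camera puts its centre about 2 mm from the mat's centre, and it looks flat in the picture. I did not measure its tilt.
- **Box:** the top-view silhouette moved by less than 0.3 px, so about 1 mm at most. One butt reached about 10 N, above the 8 N at which the box can slide.
- **Bystanders:** the controller and remote look untouched in the last picture. The cup and caddy were outside that crop and the game case was partly cut off by it. I did not check those three at the end, but the arm never went near them.
- **Robot:** it was clear of everything, and the wrist force read about zero.

No check failed. The networks also reported the red look-alike lid as `lid_center`; I ruled it out from the pictures.

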